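# Clear the slide and present its frosted end to the label reader

### The job

Pick up the scraper block and use it to wipe the three loose ceramic chips off the glass slide while the slide stays lying in its dark aluminium holder, then stand the scraper back upright on the bench. Then pick up the slide by its clear part (fingers off the frosted label end, which is the end with the small notch in one corner) and hold it level, label side up, with the middle of the frosted end about 80 mm above the black spot of the label reader and that end pointing towards the reader's column. Finish while still holding it there, with only the gripper carrying it; do not touch the chips with the gripper and leave the jar, beaker and tip box where they are.

Things in the scene. Friction and masses are not known exactly. Their poses are not given: they have to be found in the camera images.
- slide_center (a point): Centre (half thickness) of the glass slide, a clear plate 120 x 50 x 6 mm, ~90 g, lying label side up, at any yaw. Own x runs along the length to the frosted end, y across the width, z up out of the label side. Frosted at x +30 to +60 mm (label end). The +x,+y corner has a 10 x 10 mm square notch; the other corners are whole. At the start its underside is 55 mm, its top 61 mm above the bench.
- slide_frosted (a point): Middle of the frosted label end, on the top face of the slide: 45 mm from the slide's centre along its +x. Axes as the slide.
- holder: Fixed dark grey anodised aluminium block under the slide; origin mid-underside on the bench, x along the slide. Top at 55 mm. Middle part (x -45 to +45 mm) 36 mm wide: the slide overhangs it by 7 mm each side, free to grip there. Ends 61 mm wide (131 mm long overall) with lips 4 mm wide, 3 mm high round the slide's corners (1.5 mm play) that stop it sliding. The slide lifts straight up out.
- scraper_center (a point): Centre (33 mm above its underside) of the loose scraper block, standing upright on the bench, about 150 g: black rubber foot 70 mm long (own x) x 28 mm thick (own y) x 22 mm high; on it a grey handle 60 mm long x 22 mm thick, 22 to 66 mm above the underside. z up. Gripped across the handle's thickness.
- reader_spot (a point): Middle of the black spot, 36 mm across, on the fixed label reader's white foot plate (160 x 110 mm, 10 mm high: the spot is 10 mm above the bench). Own x points level from spot to the reader's column, z up. Column 84 to 108 mm from the spot along x, 50 mm wide; reading head on it, 70 mm wide, 65 to 120 mm from the spot, 95 to 155 mm above the bench. Nothing is over the spot.
- chip0_center (a point): Centre of a loose ceramic chip, 18 x 14 x 10 mm, 10 g, lying on the slide. The three chips lie in a row along the slide, none nearer than 8 mm to its ends; they slide easily when pushed.
- chip1_center (a point): Centre of a loose ceramic chip, 16 x 16 x 9 mm, 10 g, lying on the slide.
- chip2_center (a point): Centre of a loose ceramic chip, 19 x 13 x 10 mm, 10 g, lying on the slide.
- bottle: Bystander: amber glass jar with white cap, 54 mm across, 95 mm high; origin at the middle of its underside.
- beaker: Bystander: clear plastic beaker, 62 mm across, 75 mm high; origin at the middle of its underside.
- tipbox: Bystander: blue pipette tip box with a clear lid, 70 x 100 mm (own x, y), 52 mm high; origin at the middle of its underside.
Mind the look-alikes: they are no part of the job. What is shaped like the part that bears slide_center but brown or pink is not meant.

How it is judged:
On the way, in this order (a step that is already met when the one before it is completed fails the run):
1. the scraper block is lifted by the gripper while chips still lie on the slide (height (world z) of scraper_center above 0.06 m and height (world z) of any of chip0_center, chip1_center, chip2_center above 0.05 m), for 0.1 s.
2. all three chips are off the slide and down, and the slide still lies in its holder (height (world z) of each of chip0_center, chip1_center, chip2_center below 0.04 m and distance of slide_center from where it was at the start of the episode below 0.012 m), for 0.2 s.
3. the scraper stands upright on the bench, let go (height (world z) of scraper_center below 0.038 m and angle between scraper_center's own z axis and vertical below 0.15 rad and contact force between the fingers and scraper below 0.1 N), for 0.2 s.
At the end, for the whole second after the job is handed in: Slide held still by its clear part, clear of the reader, label up, level within 14 deg; frosted middle within 20 mm sideways of the spot and 55-110 mm above it, pointing to the column within 20 deg; chips all down (under 40 mm); scraper upright on the bench (horizontal distance between slide_frosted and reader_spot below 0.02 m and z of slide_frosted in the frame of reader_spot between 0.055 and 0.11 m and angle between slide_center's own z axis and vertical below 0.25 rad and angle between the x axis of slide_center and the x axis of reader_spot, either way round below 0.35 rad and x of slide_center in the frame of reader_spot below -0.015 m and x of the grasp point in the frame of slide_center below 0.025 m and contact force between the fingers and slide above 1 N and contact force between slide and reader below 0.1 N and linear speed of slide below 0.03 m/s and height (world z) of each of chip0_center, chip1_center, chip2_center below 0.04 m and height (world z) of scraper_center below 0.038 m and angle between scraper_center's own z axis and vertical below 0.15 rad); the arm keeps its last pose, push and grip.
It fails at once if the gripper or arm touches a chip (contact force between any of the fingers, the arm and chip0 above 0.3 N or contact force between any of the fingers, the arm and chip1 above 0.3 N or contact force between any of the fingers, the arm and chip2 above 0.3 N).
It fails at once if the slide is moved out of its holder while a chip is still on it (distance of slide_center from where it was at the start of the episode above 0.015 m and height (world z) of any of chip0_center, chip1_center, chip2_center above 0.05 m).
It fails at once if the jar, beaker or tip box is pushed more than 20 mm or tipped (distance of any of bottle, beaker, tipbox from where it was at the start of the episode above 0.02 m or angle between any of bottle, beaker, tipbox's own z axis and vertical above 0.4 rad).
It also fails if it takes over 64 s, if anything falls off the work surface, if the arm or the gripper's body presses on something with over 40 N, if the wrist force passes 120 N, or if a joint passes its speed limit or range.

### The arm

A 6-joint arm with a two-finger parallel gripper is mounted at the origin on the work surface. World frame = base frame: x ahead of the robot, y to its left, z up, the work surface at z = 0. Lengths are in m, angles in rad, forces in N, time in s.
With the tool pointing down it reaches from about 0.325 to 0.875 m from the base axis. Payload 4.4 kg.
Tool frame: the origin (TCP) lies at the very end of the fingers, on their centre line; the grasp point (between the pads) lies 19 mm behind it; z points along the fingers, y is the line along which they close (so a half turn about z gives the same grasp; the last joint's range is limited). The gripper opens to 85 mm and grips with 20 to 120 N. Pads are 22 mm wide; open, the fingers measure 114 mm over their backs; the gripper's body (76 mm by 85 mm) begins 54 mm behind the grasp point. The pads swing forward as they close: fully open they stand 13 mm farther back than shut.
Start: joints at [-1.381, 0.207, 1.542, -0, 1.393, -0.15], TCP at [0.192, -0.542, 0.231] pointing down, gripper open.
Joint ranges: [-2.73, 2.73], [-0.86, 2.22], [0.23, 2.46], [-1.11, 4.25], [0.08, 2.63], [-2.82, 2.82]. Speed limits (rad/s): [2.79, 2.79, 3.14, 3.14, 3.14, 3.14].

### API

Orientations are given as a unit quaternion [w, x, y, z].
In Python, from rig import env, viewer gives the robot as it stands. The module is installed in compiled form; this text tells all that it offers.
- The arm moves only by the shell command python3 -m jog 'ROWS' [FORCE]. ROWS is JSON, a list of rows, each a list of 5 numbers: the closure, from 0 (fully open) to 1 (shut), then the shift along the world's x, y, z each as a share of 100 cm, from -1 to 1, then the turn about the world's z as a share of 0.5 rad, from -1 to 1. A call has 1 to 10 rows; each row is the pose to reach, as a shift and turn from the pose commanded when the call began; what a row does not reach only later rows make up. A row lasts 1/10 s, in which the tool goes at most 50 mm and 8.59 degrees, less where a joint would pass 70% of its speed; a pose out of reach is approached as far as the arm can. A call with a number of a shift or a turn outside -1 to 1 is refused whole. A call with a gripper value outside its range is refused whole. The fingers move at their own pace and stop on an object; FORCE is the grip in N (left out, the last holds). Time passes only in rows, so rows that repeat a pose let the fingers close. It gives the time, the measured TCP pose, the force, the opening and the grip force at its end, in the units of the state.
- env.get_state(): the state, without advancing time (a new reading comes with each control period).
- viewer.camera(name): name is "scene" or "top" or "wrist"; returns a dict with "color" (384x512x3 uint8, blue, green, red), "fx", "fy", "cx", "cy" (pixels), "origin" and "rotation" of the camera in the world; the wrist camera has in their place "hand_eye" (4x4, takes a point from camera to tool coordinates, whose origin is the TCP and whose axes are the flange's). Camera axes: x right, y down, z forward; pixel columns grow to the right and rows downward; lengths in m; the calibration is good to about 2 mm. A picture is of the moment at which its call begins: read the wrist's pose just before it. There is no depth.
- env.close_job(): hands the job in; it is judged then, once.
The state is a dict: "time": time; "q": joint angles; "dq": joint speeds; "joint_efforts": joint torques, N m; "ee_pos": TCP position; "tcp_rot": TCP orientation; "ft_force": force on the tool from outside, world axes, zero at the start; "torque": the same for the moment, N m; "opening": finger opening in m; "grip_force": force on a finger pad.
Only numpy, scipy, OpenCV 4.12 (cv2) and the standard library are available. Lean on these libraries where they do the work, as an engineer would, in place of code of your own. Each camera call takes 0.05 s, during which the arm holds its last target. There are 200 camera calls.

## Working session

There is one attempt and no reset: what is moved stays moved. The work goes in short steps, Python scripts to look and compute and a shell command to move; the robot and the scene stay as the last step left them, time stands still between calls to the robot, and variables do not carry over. Pictures are saved under pics/ and viewed, at most 10 in all, crops included, and the job is handed in when it is done.

```bash
mkdir -p pics; cat > h.py <<'E'
import numpy as np, cv2
from rig import env, viewer
from scipy.spatial.transform import Rotation as R
def snap(n,f):
    s=env.get_state(); c=viewer.camera(n); cv2.imwrite(f,c["color"])
    if "hand_eye" in c:
        q=np.array(s["tcp_rot"]); T=np.eye(4); T[:3,:3]=R.from_quat(q[[1,2,3,0]]).as_matrix(); T[:3,3]=s["ee_pos"]
        W=T@np.array(c["hand_eye"]); c["origin"]=W[:3,3]; c["rotation"]=W[:3,:3]
    np.savez(f[:-4],**{k:np.array(v) for k,v in c.items()}); return c
def ray(c,u,v,z):
    d=np.array(c["rotation"])@[(u-c["cx"])/c["fx"],(v-c["cy"])/c["fy"],1]; o=np.array(c["origin"])
    return o+d*(z-o[2])/d[2]
E
python3 - <<'E'
from h import *
a=snap("top","pics/top.png"); b=snap("scene","pics/scene.png")
for c in(a,b): print(c["origin"],c["rotation"],c["fx"],c["cx"],c["cy"])
s=env.get_state(); print(s["time"],s["tcp_rot"],s["opening"])
E
```

```text
[ 3.72215381e-01 -4.50674928e-05  1.31220993e+00] [ 0.03203196 -0.70247225  0.71005229 -0.03650247] 484.30490053777453 253.97093169887833 203.0433116565448
[ 0.90539468 -0.46365466  0.87925033] [-0.29455172  0.89003599  0.33037805 -0.10920423] 420.9605487141737 260.2841305183431 189.453540664754
0.1 [-1.03761769e-03  9.85603786e-01  1.69068332e-01 -1.55544558e-05] 0.08498827417879835
```

View pics/top.png

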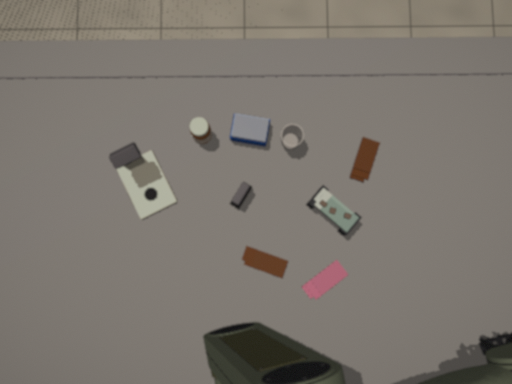

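View pics/scene.png

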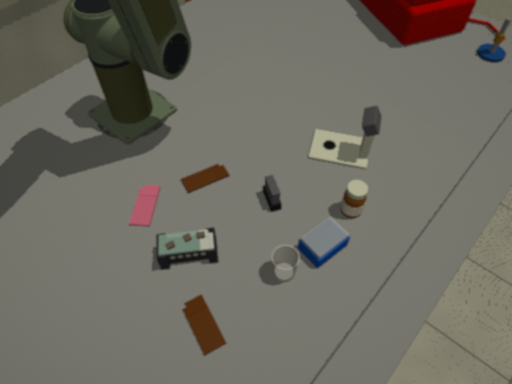

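Top view: the slide in its dark holder is at (334,210), with three chips on it. The look-alikes are brown (365,160), brown (265,262) and pink (325,280). Only the greenish-clear one in the holder fits. The scraper is at (241,195), the reader spot at (151,194), and the jar, tip box and beaker are along the row at v≈130. I'll check the choice in a close crop.

```bash
sed -i 's/    np.savez/    else: c["rotation"]=R.from_quat(np.array(c["rotation"])[[1,2,3,0]]).as_matrix()\n    np.savez/' h.py
python3 - <<'E'
from h import *
c=snap("top","pics/top2.png")
for n,u,v,z in [("slide",334,210,.061),("scraper",241,195,.066),("spot",151,194,.01),("col",126,153,.15),("jar",200,128,.095),("tip",250,129,.05),("beak",292,137,.07),("brown",365,160,.06),("brown2",265,262,0),("pink",325,280,0)]: print(n,ray(c,u,v,z).round(3))
im=c["color"]
f=lambda x0,y0:cv2.resize(im[y0:y0+75,x0:x0+75],(400,400),interpolation=cv2.INTER_CUBIC)
cv2.imwrite("pics/crop.png",np.hstack([f(297,172),f(204,158)]))
E
```

```text
slide [ 0.474 -0.216  0.061]
scraper [0.515 0.025 0.066]
spot [0.526 0.269 0.01 ]
col [0.611 0.302 0.15 ]
jar [0.685 0.128 0.095]
tip [ 0.693 -0.     0.05 ]
beak [ 0.665 -0.11   0.07 ]
brown [ 0.604 -0.301  0.06 ]
brown2 [ 0.34  -0.037  0.   ]
pink [ 0.29  -0.197  0.   ]
```

View pics/crop.png

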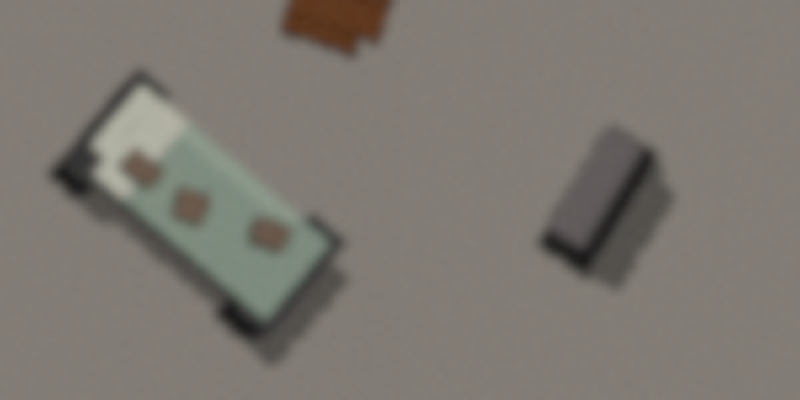

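The crop confirms it: the clear slide with frosted end at upper left and the notch at its left corner, with three chips in a row. The scraper is beside it. I'll move over the slide for a wrist look, then over the scraper.

```bash
python3 -m jog '[[0,0.23,0.30,0.08,-1],[0,0.23,0.30,0.08,-1],[0,0.23,0.30,0.08,-1],[0,0.23,0.30,0.08,-1],[0,0.23,0.30,0.08,-1],[0,0.23,0.30,0.08,-1],[0,0.23,0.30,0.08,-1],[0,0.23,0.30,0.08,-1],[0,0.23,0.30,0.08,-1],[0,0.23,0.30,0.08,-1]]' 60
python3 - <<'E'
from h import *
c=snap("wrist","pics/w1.png"); print(c["origin"],c["rotation"].round(2).tolist(),c["fx"])
cv2.imwrite("pics/w1.png",cv2.resize(c["color"],(768,576),interpolation=cv2.INTER_CUBIC))
E
```

```text
time: 1.15
ee_pos: [0.4218, -0.2415, 0.3112]
tcp_rot: [0.0, 0.997, -0.079, -0.0]
ft_force: [0.2, 0.8, -0.2]
opening: 0.0853
grip_force: 0.0
[ 0.49131062 -0.25150901  0.45415238] [[-0.16, -0.95, -0.28], [-0.99, 0.15, 0.04], [0.0, 0.28, -0.96]] 265.403055585414
```

View pics/w1.png

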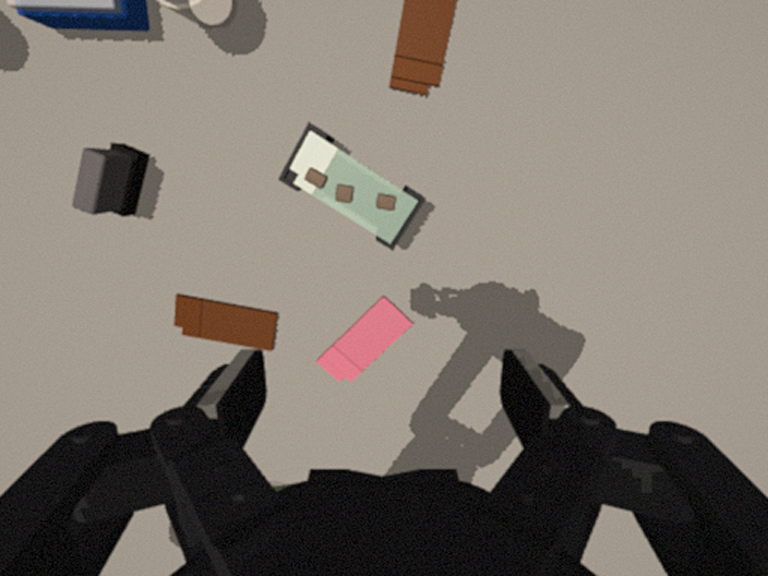

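Wrist view (1.5×): slide at (350,185) with frosted end at upper left, notch by (290,180); scraper at (95,180) handle top. Measuring both.

```bash
cat >> h.py <<'E'
def load(f): return dict(np.load(f,allow_pickle=True))
def slide(c,u0,v0,z=.061,r=60):
    im=c["color"].astype(int); B,G,Rr=im[...,0],im[...,1],im[...,2]
    m=((G>Rr+8)|((im.min(2)>175)))
    w=np.zeros_like(m); w[max(0,v0-r):v0+r,max(0,u0-r):u0+r]=1; m=(m&w).astype(np.uint8)
    k=cv2.findContours(m,cv2.RETR_EXTERNAL,cv2.CHAIN_APPROX_NONE)[0]; k=max(k,key=cv2.contourArea)[:,0]
    P=np.array([ray(c,u,v,z)[:2] for u,v in k],np.float32)*1000
    return cv2.minAreaRect(P)
E
python3 - <<'E'
from h import *
w=load("pics/w1.npz"); t=load("pics/top2.npz")
print(slide(w,233,123)); print(slide(t,334,210,r=35))
for n,u,v in [("c",95,180),("a1",101,148),("a2",90,211)]: print(n,ray(w,u/1.5,v/1.5,.066))
for n,u,v in [("chip",315,178),("chip",344,193),("chip",386,202)]: print(n,ray(w,u/1.5,v/1.5,.071))
for f,cx,cy in [(204,597,197)]: print(ray(t,204+(cx-400)/5.333,158+cy/5.333,.066))
E
```

```text
((475.8751220703125, -219.41607666015625), (120.55540466308594, 51.344486236572266), 48.64263916015625)
((463.8086853027344, -229.26495361328125), (88.75119018554688, 50.608665466308594), 49.588993072509766)
c [0.52189722 0.01790168 0.066     ]
a1 [0.54837782 0.00222728 0.066     ]
a2 [0.4949939  0.03298094 0.066     ]
chip [ 0.49124072 -0.18825649  0.071     ]
chip [ 0.47361119 -0.21240747  0.071     ]
chip [ 0.45921561 -0.25012891  0.071     ]
[0.51481797 0.02490444 0.066     ]
```

```bash
python3 -m jog '[[0,0.05,0.20,-0.09,-0.7],[0,0.05,0.20,-0.09,-0.7],[0,0.05,0.20,-0.09,-0.7],[0,0.05,0.20,-0.09,-0.7],[0,0.05,0.20,-0.09,-0.7],[0,0.05,0.20,-0.09,-0.7],[0,0.05,0.20,-0.09,-0.7]]' 60
python3 - <<'E'
from h import *
c=snap("wrist","pics/w2.png"); print(c["origin"],env.get_state()["ee_pos"])
cv2.imwrite("pics/w2.png",cv2.resize(c["color"],(768,576),interpolation=cv2.INTER_CUBIC))
E
```

```text
time: 1.9
ee_pos: [0.471, -0.0431, 0.2204]
tcp_rot: [0.0, 0.968, -0.253, -0.001]
ft_force: [0.2, -0.5, 0.3]
opening: 0.0852
grip_force: 0.0
[ 0.53246213 -0.07671335  0.36334596] [ 0.47146234 -0.04369085  0.221187  ]
```

View pics/w2.png

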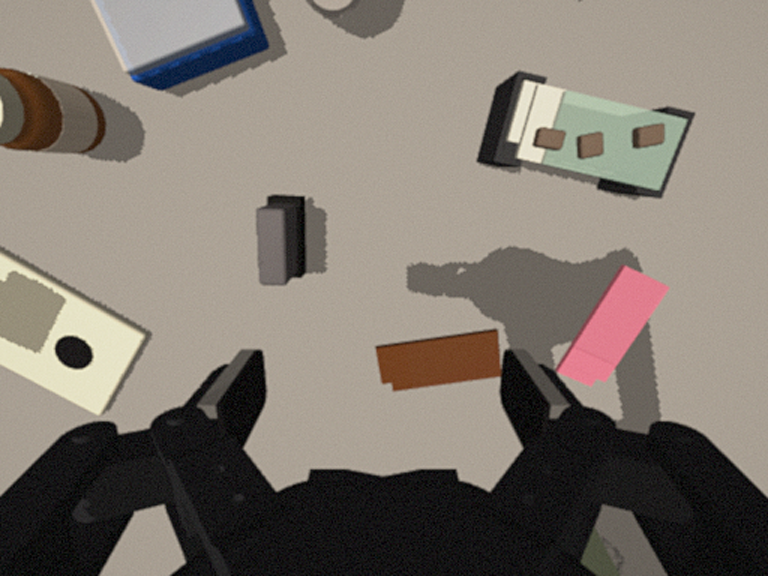

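Wrist view (1.5×): scraper handle top corners at about (258,208), (291,206), (287,284), (260,283). The slide is at upper right and the reader spot at (74,352).

```bash
python3 - <<'E'
from h import *
w=load("pics/w2.npz")
q=[ray(w,u/1.5,v/1.5,.066) for u,v in [(258,208),(291,206),(287,284),(260,283)]]
print(np.array(q).round(4)); print(np.mean(q,0)); d=(q[0]+q[1]-q[2]-q[3]); print(np.degrees(np.arctan2(d[1],d[0])))
print("spot",ray(w,74/1.5,352/1.5,.01)); print(slide(w,400,90))
a,b=ray(w,150/1.5,335/1.5,.01),ray(w,100/1.5,414/1.5,.01); print("foot edge",a,b,np.degrees(np.arctan2(*(a-b)[[1,0]])))
E
```

```text
[[ 0.5513  0.0172  0.066 ]
 [ 0.5407 -0.0048  0.066 ]
 [ 0.4919  0.0305  0.066 ]
 [ 0.5028  0.0484  0.066 ]]
[0.52166075 0.02283667 0.066     ]
-34.34090779731549
spot [0.52750037 0.2691571  0.01      ]
((472.5388488769531, -222.93765258789062), (110.52735900878906, 51.0842170715332), 49.13330841064453)
foot edge [0.50559217 0.19342894 0.01      ] [0.46123081 0.2932331  0.01      ] -66.03561424416871
```

```bash
python3 -m jog '[[0,0.049,0.066,-0.09,-0.08],[0,0.049,0.066,-0.09,-0.08],[0,0.049,0.066,-0.12,-0.08],[0,0.049,0.066,-0.15,-0.08],[0,0.049,0.066,-0.18,-0.08],[0,0.049,0.066,-0.189,-0.08],[0,0.049,0.066,-0.189,-0.08]]' 60
python3 -m jog '[[1,0,0,0,0],[1,0,0,0,0],[1,0,0,0,0],[1,0,0,0,0],[1,0,0,0,0],[1,0,0,0,0],[1,0,0,0,0],[1,0,0,0,0]]' 60
```

```text
time: 2.65
ee_pos: [0.5199, 0.0224, 0.0315]
tcp_rot: [0.0, 0.962, -0.273, -0.001]
ft_force: [-0.3, -0.3, -0.4]
opening: 0.0855
grip_force: 0.0
time: 3.45
ee_pos: [0.5215, 0.0239, 0.0332]
tcp_rot: [-0.0, 0.962, -0.272, 0.001]
ft_force: [-0.7, 1.0, 7.3]
opening: 0.021
grip_force: 64.2
```

```bash
python3 -m jog '[[1,0,0,0.04,0],[1,0,0,0.09,0],[1,0.008,-0.045,0.12,-0.33],[1,0.008,-0.09,0.12,-0.33],[1,0.008,-0.135,0.12,-0.33],[1,0.008,-0.18,0.12,-0.33],[1,0.008,-0.181,0.12,-0.33],[1,0.008,-0.181,0.10,-0.33],[1,0.008,-0.181,0.08,-0.33],[1,0.008,-0.181,0.08,-0.33]]' 60
python3 - <<'E'
from h import *
c=snap("wrist","pics/w3.png"); s=snap("scene","pics/s3.png"); print(env.get_state()["ee_pos"])
a=cv2.resize(s["color"][190:290,120:260],(392,280),interpolation=cv2.INTER_CUBIC)
b=cv2.resize(c["color"],(392,280)); cv2.imwrite("pics/v3.png",np.hstack([b,a]))
E
```

```text
time: 4.45
ee_pos: [0.525, -0.1552, 0.1081]
tcp_rot: [-0.0, 0.937, -0.35, -0.005]
ft_force: [-0.6, 0.7, -2.8]
opening: 0.0211
grip_force: 63.0
[ 0.52775368 -0.15625133  0.11133991]
```

View pics/v3.png

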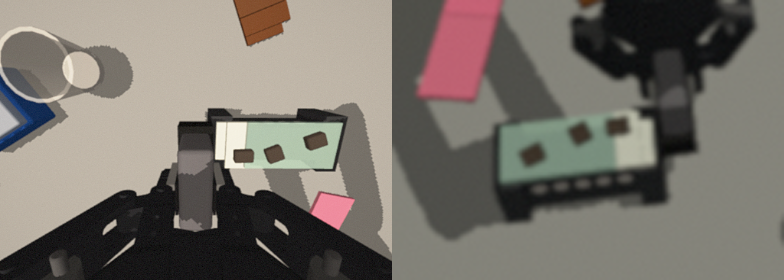

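The wrist view shows the foot standing clear just beyond the frosted end, with its far end at (195,122) and chips at (243,156), (274,154) and (315,141). The scene view agrees. I'll check lateral cover.

```bash
python3 - <<'E'
from h import *
w=load("pics/w3.npz"); k=512/392
print(slide(w,int(280*k),int(145*k),r=95))
C=np.array([.4755,-.2195]);th=np.radians(48.9);x=np.array([np.cos(th),np.sin(th)]);y=np.array([-x[1],x[0]])
for n,u,v,z in [("footfarL",180,122,.100),("footfarR",213,123,.100),("sl",215,121,.061),("sl",347,117,.061),("sl",339,170,.061),("sl",222,168,.061),("c",243,156,.071),("c",274,154,.071),("c",315,141,.071)]:
    p=ray(w,u*k,v*k*280/280*384/280/k,z)[:2]-C; print(n,(p@x*1000).round(1),(p@y*1000).round(1))
p=np.array(env.get_state()["ee_pos"][:2])-C; print("tcp",p@x,p@y)
E
```

```text
((476.27886962890625, -219.45498657226562), (121.10263061523438, 51.888057708740234), 48.97549057006836)
footfarL 92.7 -33.7
footfarR 67.8 -33.0
sl 62.3 -26.4
sl -62.4 -30.7
sl -66.9 27.1
sl 53.6 24.9
c 35.6 7.0
c 6.4 4.8
c -30.2 -8.9
tcp 0.08201216030908143 0.0022016485462120427
```

```bash
python3 -m jog '[[1,0,0,-0.015,0],[1,0,0,-0.015,0],[1,-0.006,-0.007,-0.015,0],[1,-0.012,-0.0138,-0.015,0],[1,-0.018,-0.0207,-0.015,0],[1,-0.024,-0.0276,-0.015,0],[1,-0.030,-0.0345,-0.015,0],[1,-0.036,-0.0414,-0.015,0],[1,-0.042,-0.0483,-0.015,0],[1,-0.048,-0.0552,-0.015,0]]' 60
python3 -m jog '[[1,-0.006,-0.0069,0,0],[1,-0.012,-0.0138,0,0],[1,-0.018,-0.0207,0,0],[1,-0.024,-0.0276,0,0],[1,-0.030,-0.0345,0,0],[1,-0.036,-0.0414,0,0],[1,-0.042,-0.0483,0,0],[1,-0.048,-0.0552,0,0],[1,-0.052,-0.060,0,0],[1,-0.052,-0.060,0,0]]' 60
python3 - <<'E'
from h import *
c=snap("wrist","pics/w4.png"); s=snap("scene","pics/s4.png")
a=cv2.resize(s["color"][170:290,100:260],(392,294),interpolation=cv2.INTER_CUBIC)
b=cv2.resize(c["color"],(392,294)); cv2.imwrite("pics/v4.png",np.hstack([b,a]))
E
```

```text
time: 5.55
ee_pos: [0.4801, -0.213, 0.0973]
tcp_rot: [0.0, 0.937, -0.35, 0.0]
ft_force: [0.2, -0.1, -1.4]
opening: 0.0211
grip_force: 63.1
time: 6.55
ee_pos: [0.4282, -0.2731, 0.0973]
tcp_rot: [0.0, 0.937, -0.351, 0.0]
ft_force: [-0.0, 0.4, -2.2]
opening: 0.0213
grip_force: 63.0
```

View pics/v4.png

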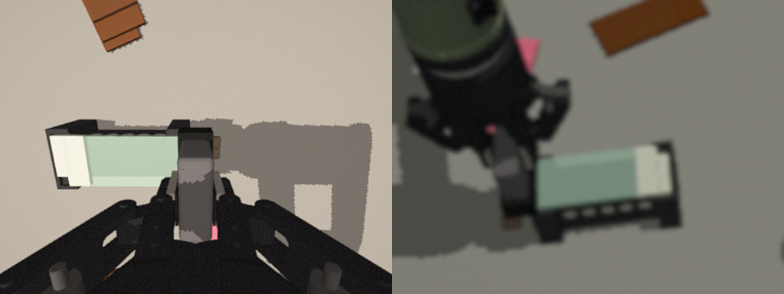

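```bash
python3 -m jog '[[1,0,0,0.04,0],[1,0,0,0.08,0],[1,0.045,0.07,0.10,0],[1,0.045,0.10,0.12,0],[1,0.045,0.13,0.12,0],[1,0.045,0.13,0.12,0]]' 60
python3 - <<'E'
from h import *
c=snap("wrist","pics/w5.png"); s=snap("scene","pics/s5.png")
a=cv2.resize(s["color"][170:290,100:260],(392,294),interpolation=cv2.INTER_CUBIC)
b=cv2.resize(c["color"],(392,294)); cv2.imwrite("pics/v5.png",np.hstack([b,a]))
E
```

```text
time: 7.25
ee_pos: [0.475, -0.1372, 0.2189]
tcp_rot: [-0.001, 0.938, -0.347, 0.001]
ft_force: [-0.5, -1.0, -2.3]
opening: 0.021
grip_force: 63.1
```

View pics/v5.png

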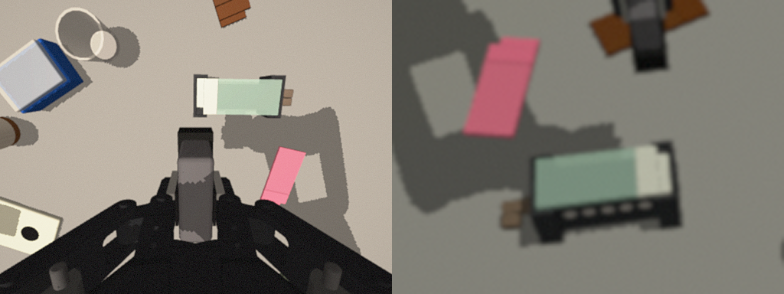

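The slide is swept clean and still in its holder. The chips lie by the clear end: wrist (287,97), scene (512,212). I'll zoom in to count them and check they're down.

```bash
python3 - <<'E'
from h import *
w=load("pics/w5.npz");s=load("pics/s5.npz")
f=lambda im,u,v,r:cv2.resize(cv2.convertScaleAbs(im[v-r:v+r,u-r:u+r],alpha=1.5),(400,400),interpolation=cv2.INTER_CUBIC)
cv2.imwrite("pics/v6.png",np.hstack([f(w["color"],375,127,20),f(s["color"],153,260,20)]))
E
```

```text
(no output)
```

View pics/v6.png

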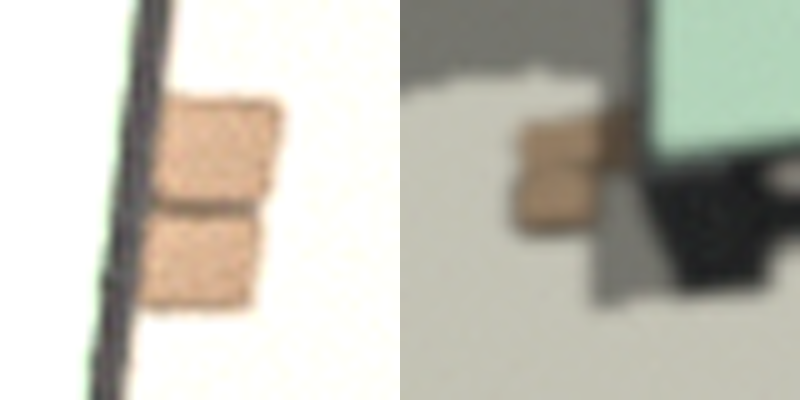

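```bash
python3 - <<'E'
from h import *
w=load("pics/w5.npz");s=load("pics/s5.npz");t=snap("top","pics/t6.png")
C=np.array([.476,-.2195]);th=np.radians(48.97);x=np.array([np.cos(th),np.sin(th)]);y=np.array([-x[1],x[0]])
L=lambda p:(((p[:2]-C)@x*1000).round(1),((p[:2]-C)@y*1000).round(1))
for n,a,b in [("A",(376.5,122),(149,254)),("B",(375,133),(149,260)),("C?",(375,133),(155,254))]:
    for z in (.005,.01,.02,.03,.04): print(n,z,L(ray(w,*a,z)),L(ray(s,*b,z)))
f=lambda im,u,v,r:cv2.resize(cv2.convertScaleAbs(im[v-r:v+r,u-r:u+r],alpha=1.8),(400,400),interpolation=cv2.INTER_CUBIC)
T=np.array(t["rotation"]).T@(np.array([.42,-.285,.01])-t["origin"]); u,v=int(T[0]/T[2]*t["fx"]+t["cx"]),int(T[1]/T[2]*t["fy"]+t["cy"]);print(u,v)
cv2.imwrite("pics/v7.png",np.hstack([f(t["color"],u,v,25),f(w["color"],330,130,60)]))
E
```

```text
A 0.005 (np.float64(-95.8), np.float64(-3.5)) (np.float64(-91.5), np.float64(10.9))
A 0.01 (np.float64(-93.6), np.float64(-3.6)) (np.float64(-90.4), np.float64(8.1))
A 0.02 (np.float64(-89.2), np.float64(-4.0)) (np.float64(-88.3), np.float64(2.4))
A 0.03 (np.float64(-84.8), np.float64(-4.3)) (np.float64(-86.1), np.float64(-3.2))
A 0.04 (np.float64(-80.4), np.float64(-4.6)) (np.float64(-83.9), np.float64(-8.9))
B 0.005 (np.float64(-95.7), np.float64(10.6)) (np.float64(-91.3), np.float64(-4.7))
B 0.01 (np.float64(-93.5), np.float64(10.2)) (np.float64(-90.2), np.float64(-7.4))
B 0.02 (np.float64(-89.1), np.float64(9.5)) (np.float64(-88.1), np.float64(-12.9))
B 0.03 (np.float64(-84.7), np.float64(8.8)) (np.float64(-85.9), np.float64(-18.4))
B 0.04 (np.float64(-80.3), np.float64(8.1)) (np.float64(-83.8), np.float64(-23.9))
C? 0.005 (np.float64(-95.7), np.float64(10.6)) (np.float64(-77.7), np.float64(8.9))
C? 0.01 (np.float64(-93.5), np.float64(10.2)) (np.float64(-76.7), np.float64(6.1))
C? 0.02 (np.float64(-89.1), np.float64(9.5)) (np.float64(-74.7), np.float64(0.5))
C? 0.03 (np.float64(-84.7), np.float64(8.8)) (np.float64(-72.7), np.float64(-5.2))
C? 0.04 (np.float64(-80.3), np.float64(8.1)) (np.float64(-70.7), np.float64(-10.8))
356 231
```

View pics/v7.png

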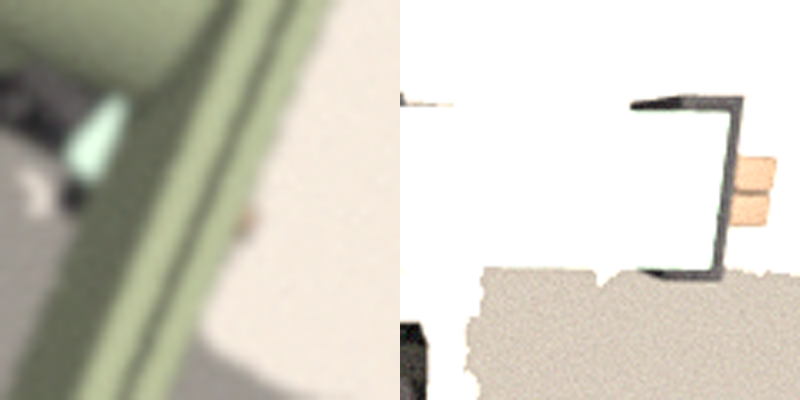

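The third chip shows in the scene view at along −77 mm, tucked against the holder, so all three are on the bench. Now I'll stand the scraper back.

```bash
python3 -m jog '[[1,0.015,0.045,-0.02,0],[1,0.03,0.09,-0.04,0],[1,0.047,0.135,-0.08,0],[1,0.047,0.167,-0.12,0],[1,0.047,0.167,-0.15,0],[1,0.047,0.167,-0.17,0],[1,0.047,0.167,-0.178,0],[1,0.047,0.167,-0.182,0],[1,0.047,0.167,-0.184,0],[1,0.047,0.167,-0.184,0]]' 60
python3 -m jog '[[1,0,0,0,0],[0,0,0,0,0],[0,0,0,0,0],[0,0,0,0,0],[0,0,0,0,0],[0,0,0,0,0],[0,0,0,0,0]]' 60
```

```text
time: 8.4
ee_pos: [0.522, 0.0238, 0.0345]
tcp_rot: [-0.0, 0.937, -0.351, 0.001]
ft_force: [-0.3, 0.1, -1.6]
opening: 0.0214
grip_force: 62.9
time: 9.1
ee_pos: [0.5207, 0.0247, 0.0333]
tcp_rot: [0.0, 0.937, -0.35, 0.0]
ft_force: [0.2, 0.1, -0.7]
opening: 0.0855
grip_force: 0.0
```

```bash
python3 -m jog '[[0,0,0,0.045,0],[0,0,0,0.09,0],[0,0,-0.02,0.13,0.2],[0,-0.01,-0.07,0.15,0.5],[0,-0.02,-0.11,0.16,0.8],[0,-0.03,-0.16,0.17,1],[0,-0.03,-0.18,0.17,1]]' 80
python3 -m jog '[[0,0,-0.02,0,0.3],[0,-0.01,-0.04,0,0.6],[0,-0.0145,-0.0635,0,0.9],[0,-0.0145,-0.0635,0,1],[0,-0.0145,-0.0635,0,1]]' 80
python3 -m jog '[[0,0,0,0,0.3],[0,0,0,0,0.6],[0,0,0,0,0.9],[0,0,0,0,1],[0,0,0,0,1],[0,0,0,0,1],[0,0,0,0,1]]' 80
python3 - <<'E'
from h import *
w=load("pics/w5.npz"); print(slide(w,312,127,r=70))
s=env.get_state(); q=s["tcp_rot"]; print(s["ee_pos"],np.degrees(2*np.arctan2(q[2],q[1])))
c=snap("wrist","pics/w8.png")
b=c["color"][:,:]; cv2.imwrite("pics/v8.png",b)
E
```

```text
time: 9.8
ee_pos: [0.4905, -0.1583, 0.2051]
tcp_rot: [0.001, 0.994, -0.107, 0.001]
ft_force: [-0.4, 1.1, -0.2]
opening: 0.0853
grip_force: 0.0
time: 10.3
ee_pos: [0.4758, -0.2194, 0.2031]
tcp_rot: [-0.0, 0.99, 0.141, -0.0]
ft_force: [0.2, 0.1, -0.5]
opening: 0.0855
grip_force: 0.0
time: 11.0
ee_pos: [0.4762, -0.2186, 0.2033]
tcp_rot: [-0.0, 0.924, 0.382, -0.0]
ft_force: [-0.3, -0.3, -0.7]
opening: 0.0854
grip_force: 0.0
((476.0508728027344, -219.1458740234375), (120.75899505615234, 51.121726989746094), 48.5067138671875)
[ 0.47617517 -0.21855963  0.2032508 ] 44.92060083079647
```

View pics/v8.png

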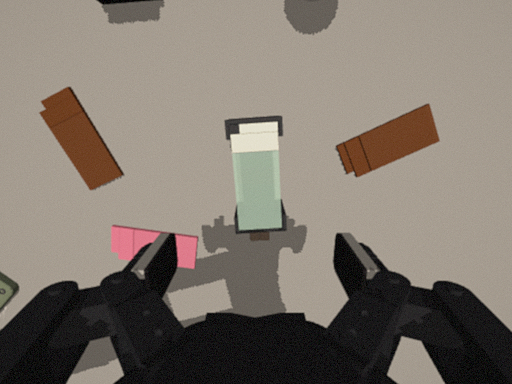

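The slide is straight ahead between the fingers, spanning (258,123) to (258,232), with the frosted end far. A chip lies at (260,236), clear of the fingers. That was picture 11, one over the allowance of 10, so I'll view no more and only measure numerically. Descending to grip.

```bash
python3 -m jog '[[0,0,-0.0005,-0.04,0.13],[0,0,-0.0005,-0.08,0.13],[0,0,-0.0005,-0.11,0.13],[0,0,-0.0005,-0.13,0.13],[0,0,-0.0005,-0.145,0.13],[0,0,-0.0005,-0.157,0.13],[0,0,-0.0005,-0.166,0.13],[0,0,-0.0005,-0.166,0.13]]' 80
python3 -m jog '[[1,0,0,0,0],[1,0,0,0,0],[1,0,0,0,0],[1,0,0,0,0],[1,0,0,0,0],[1,0,0,0,0],[1,0,0,0,0],[1,0,0,0,0]]' 80
```

```text
time: 11.85
ee_pos: [0.4754, -0.2189, 0.0362]
tcp_rot: [-0.001, 0.911, 0.412, -0.001]
ft_force: [-0.1, 0.0, -0.8]
opening: 0.0856
grip_force: 0.0
time: 12.65
ee_pos: [0.4773, -0.2201, 0.0388]
tcp_rot: [0.001, 0.911, 0.412, 0.001]
ft_force: [0.3, 0.2, 5.5]
opening: 0.0481
grip_force: 82.7
```

```bash
python3 -m jog '[[1,0,0,0.01,0],[1,0,0,0.03,0],[1,0,0,0.06,0],[1,0,0,0.1,0],[1,0,0.02,0.14,0],[1,0,0.055,0.15,-0.2],[1,0,0.09,0.15,-0.4],[1,0,0.125,0.15,-0.6],[1,0,0.16,0.15,-0.86],[1,0,0.195,0.15,-0.86]]' 80
python3 -m jog '[[1,0,0.035,0,0],[1,0,0.07,0,0],[1,0.003,0.105,0,0],[1,0.005,0.14,0,0],[1,0.007,0.175,0,0],[1,0.008,0.21,0,0],[1,0.009,0.245,0,0],[1,0.009,0.275,0,0],[1,0.009,0.275,0,0],[1,0.009,0.275,0,0]]' 80
python3 - <<'E'
from h import *
s=env.get_state(); q=s["tcp_rot"]; p=np.array(s["ee_pos"]); print(p,np.degrees(2*np.arctan2(q[2],q[1])))
c=snap("wrist","pics/w9.png"); t=snap("top","pics/t9.png"); 
# dark spot / white plate from first top image (unoccluded)
t0=load("pics/top2.npz"); im=t0["color"]
m=np.zeros(im.shape[:2],np.uint8); m[140:225,105:185]=((im[140:225,105:185].astype(int)-[0,0,0])[...,1]>185)
k=max(cv2.findContours(m,cv2.RETR_EXTERNAL,cv2.CHAIN_APPROX_NONE)[0],key=cv2.contourArea)[:,0]
P=np.array([ray(t0,u,v,.01)[:2] for u,v in k],np.float32)*1000; print("plate",cv2.minAreaRect(P))
g=im[184:205,141:163].max(2); yy,xx=np.nonzero(g<70); print("spot",ray(t0,xx.mean()+141,yy.mean()+184,.01),len(xx))
w=load("pics/w2.npz")["color"]; W=load("pics/w2.npz"); g=w[215:255,30:70].max(2); yy,xx=np.nonzero(g<70); print("spotW",ray(W,xx.mean()+30,yy.mean()+215,.01),len(xx))
print("held",slide(c,258,200,z=p[2]+.022,r=110))
E
```

```text
time: 13.65
ee_pos: [0.4753, -0.0228, 0.1874]
tcp_rot: [-0.0, 0.978, 0.207, -0.0]
ft_force: [0.2, -0.2, -0.9]
opening: 0.0482
grip_force: 83.1
time: 14.65
ee_pos: [0.4843, 0.2508, 0.187]
tcp_rot: [0.0, 0.978, 0.209, -0.001]
ft_force: [0.2, -0.2, -1.4]
opening: 0.048
grip_force: 83.1
[0.48433757 0.25080405 0.18698886] 24.15099139749849Traceback (most recent call last):
  File "<stdin>", line 7, in <module>
ValueError: max() iterable argument is empty
```

```bash
python3 - <<'E'
from h import *
def spot(c,u0,v0,r,th):
    g=c["color"][v0-r:v0+r,u0-r:u0+r].max(2); yy,xx=np.nonzero(g<th); return ray(c,xx.mean()+u0-r,yy.mean()+v0-r,.01).round(4),len(xx)
t0=load("pics/top2.npz"); W=load("pics/w2.npz"); c=load("pics/w9.npz")
print(spot(t0,151,194,9,80),spot(W,49,235,14,80))
for f,u,v,r in[(t0,148,185,45)]:
    im=f["color"][v-r:v+r,u-r:u+r]; g=im.min(2); print(im[r+20,r+5],np.percentile(g,[50,95]))
    m=cv2.threshold(g,0,255,cv2.THRESH_OTSU)[1]
    k=max(cv2.findContours(m,cv2.RETR_EXTERNAL,cv2.CHAIN_APPROX_NONE)[0],key=cv2.contourArea)[:,0]
    P=np.array([ray(f,a+u-r,b+v-r,.01)[:2] for a,b in k],np.float32)*1000; print("plate",cv2.minAreaRect(P))
im=c["color"].astype(int)
m=((im[...,1]>im[...,2]+8)).astype(np.uint8); m[300:]=0
for k in cv2.findContours(m,cv2.RETR_EXTERNAL,cv2.CHAIN_APPROX_NONE)[0]:
    if cv2.contourArea(k)>300:
        k=k[:,0]; P=np.array([ray(c,a,b,.187+.022)[:2] for a,b in k],np.float32)*1000; print("clear",cv2.boundingRect(k),cv2.minAreaRect(P))
E
```

```text
(array([0.527, 0.271, 0.01 ]), 95) (array([0.5282, 0.2697, 0.01  ]), 393)
[162 179 177] [117. 161.]
plate ((554.115966796875, 284.62762451171875), (156.45477294921875, 108.90241241455078), 26.283557891845703)
clear (204, 200, 103, 100) ((485.34814453125, 252.64886474609375), (56.505252838134766, 50.214359283447266), 24.180917739868164)
clear (479, 53, 33, 67) ((598.0452880859375, 190.57089233398438), (27.311199188232422, 13.231734275817871), 39.434722900390625)
```

```bash
python3 -m jog '[[1,0.002,0,-0.03,0.03],[1,0.002,0,-0.06,0.03],[1,0.002,0,-0.085,0.03],[1,0.002,0,-0.105,0.03],[1,0.002,0,-0.115,0.03],[1,0.002,0,-0.119,0.03],[1,0.002,0,-0.119,0.03],[1,0.002,0,-0.119,0.03],[1,0.002,0,-0.119,0.03]]' 80
python3 - <<'E'
from h import *
c=snap("wrist","pics/w10.png"); p=env.get_state()["ee_pos"]; print(p)
t=snap("top","pics/t10.png"); im=t["color"]
# scraper still standing: dark/grey blob near (241,195)
g=im[175:215,222:262].max(2); yy,xx=np.nonzero(g<85); print("scraper px",xx.mean()+222,yy.mean()+175,len(xx))
m=(c["color"].astype(int)[...,1]>c["color"].astype(int)[...,2]+8).astype(np.uint8); m[300:]=0
k=max(cv2.findContours(m,cv2.RETR_EXTERNAL,cv2.CHAIN_APPROX_NONE)[0],key=cv2.contourArea)[:,0]
print(cv2.boundingRect(k),cv2.minAreaRect(np.array([ray(c,a,b,p[2]+.022)[:2] for a,b in k],np.float32)*1000))
E
```

```text
time: 15.65
ee_pos: [0.4882, 0.251, 0.0696]
tcp_rot: [-0.0, 0.976, 0.216, 0.001]
ft_force: [0.1, 0.4, -0.8]
opening: 0.048
grip_force: 83.1
[0.48807776 0.25099601 0.06950943]
scraper px 242.06382978723406 198.8936170212766 141
(204, 200, 103, 100) ((489.1005859375, 252.74496459960938), (56.44141387939453, 50.32715606689453), 24.943496704101562)
```

```bash
python3 -c "
from rig import env
print(env.close_job())"
```

```text
the job is handed in; nothing more can be done
None
```

The job is handed in. By my measurements the chips are off, the scraper is back on the bench, and the slide is held about 80 mm above the reader spot, frosted end to the column. No verdict came back, the third chip was only partly visible, the scraper's final stance was checked only by its position in the top view, and I viewed 11 pictures instead of the allowed 10.

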